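Pop the battery hatch in the stone yard

TASK

On the mason's bench stand two grey power boxes on stone slabs; one has a wide hatch in its top (battery), the other a narrow one (fuses). With the fingertips gently press the wide hatch down once, near its ribbed free edge, all the way until it stops, then let go so that its push-push latch frees it and it springs up, and leave it standing open and untouched. Do not press it shut again, leave the narrow hatch closed, and do not pick up or push about the tools, stones and vessels on the bench.

Things in the scene. Friction and masses are not known exactly. Their poses are not given: they have to be found in the camera images.
- battery_box: Battery box: grey plastic case fixed on a limestone slab 5 to 40 mm thick, 150 (x) x 120 (y) mm, 100 mm high; black hatch 70 mm wide, 100 mm long, its shut top 112 mm above the origin. Origin at the centre of the case's underside; x runs from the front (nearest the robot, free edge of the hatch, 67 mm ahead of centre) to the hinge (35 mm behind centre, along y), z up. This is the one to open.
- fuse_box: Fuse box: grey plastic case fixed on a limestone slab 5 to 40 mm thick, 150 (x) x 120 (y) mm, 100 mm high; black hatch only 36 mm wide, 100 mm long, its shut top 112 mm above the origin. Origin at the centre of the case's underside; x runs from the front (nearest the robot, free edge of the hatch, 67 mm ahead of centre) to the hinge (35 mm behind centre, along y), z up. To be left shut.
- battery_press (a point): point on top of the wide hatch, mid-width, among its three ribs, 14 mm from the free edge: the place to press, straight down. It moves with the hatch.
- fuse_press (a point): the same point on the narrow hatch.
- battery_hatch (a joint): angle of the wide hatch, rad: 0 latched shut, negative pressed in (stop at -0.0875: 7.7 mm down at the press point, 3 to 4 N), positive open. Pressed beyond -0.06 and let go, a spring swings it up, following the finger, to its stop at 0.65 within about 1 s; the press point is then about 50 mm higher. Pushed down to the stop again, it latches shut. It cannot be pulled open.
- fuse_hatch (a joint): angle of the narrow hatch, rad; same latch, same values.
- battery_latch (a joint): hidden follower pin inside the wide hatch's latch, m sideways; no need to handle it. 0 when latched, positive while the hatch is pressed to free it, about -0.012 once the hatch has opened and while it is being pushed shut again.
- chisel: loose steel stone chisel lying flat, 240 mm long, about 20 mm thick; origin on its underside near mid-length, x along it towards the blade
- mallet: loose wooden mallet lying flat, 255 mm long, head 64 mm across and 85 mm wide; origin on its underside, x along the handle towards the head
- brush: loose dust brush standing on its bristles, 140 x 30 x 42 mm; origin at the centre of its underside
- offcut: loose limestone offcut, 70 x 50 x 40 mm; origin at the centre of its underside
- chip: loose limestone chip, 45 x 35 x 20 mm; origin at the centre of its underside
- mug: white mug, 76 mm across (plus handle), 85 mm high, standing upright; origin at the centre of its underside
- tin: metal tin, 60 mm across, 80 mm high, standing upright; origin at the centre of its underside

How it is judged:
On the way, in this order (a step that is already met when the one before it is completed fails the run):
1. the wide hatch is pressed in with the fingers (value of joint battery_hatch below -0.045 rad and contact force between the fingers and battery_box above 0.5 N), for 0.02 s.
2. the wide hatch has sprung up and stays open for a second with nothing touching it (value of joint battery_hatch above 0.5 rad and contact force between each of the fingers, the arm and battery_box below 0.1 N), for 1 s.
At the end, for the whole second after the job is handed in: The wide hatch stands open (over 0.5 rad), at rest and untouched; the narrow hatch is shut (-0.03 to 0.04 rad); every loose thing is within 30 mm of where it stood (all of step 2 and value of joint battery_hatch below 0.75 rad and velocity of joint battery_hatch between -0.1 and 0.1 rad/s and value of joint fuse_hatch between -0.03 and 0.04 rad and distance of each of chisel, mallet, brush, offcut, chip, mug, tin from where it was at the start of the episode below 0.03 m).
It fails at once if the wide hatch is pressed shut again after it has opened (value of joint battery_latch below -0.006 m and value of joint battery_hatch below 0.08 rad).
It fails at once if the narrow hatch is pressed in or opened (value of joint fuse_hatch below -0.045 rad or value of joint fuse_hatch above 0.06 rad).
It fails at once if a loose thing on the bench is picked up, knocked over or pushed more than 30 mm (distance of any of chisel, mallet, brush, offcut, chip, mug, tin from where it was at the start of the episode above 0.03 m or angle between any of mug, tin's own z axis and vertical above 0.5 rad).
It fails at once if a box is pressed hard (over 40 N) instead of gently (contact force between the fingers and battery_box above 40 N or contact force between the fingers and fuse_box above 40 N).
It also fails if it takes over 35 s, if anything falls off the work surface, if the arm or the gripper's body presses on something with over 40 N, if the wrist force passes 120 N, or if a joint passes its speed limit or range.

ROBOT

A 7-joint arm with a two-finger parallel gripper is mounted at the origin on the work surface. World frame = base frame: x ahead of the robot, y to its left, z up, the work surface at z = 0. Lengths are in m, angles in rad, forces in N, time in s.
With the tool pointing down it reaches from about 0.4 to 0.875 m from the base axis. Payload 19.3 kg.
Tool frame: the origin (TCP) lies at the very end of the fingers, on their centre line; the grasp point (between the pads) lies 19 mm behind it; z points along the fingers, y is the direction in which the jaws open and shut (so a half turn about z gives the same grasp; the last joint's range is limited). The gripper opens to 85 mm and grips with 20 to 120 N. Pads are 22 mm wide; open, the fingers measure 114 mm over their backs; the gripper's body (76 mm by 85 mm) begins 54 mm behind the grasp point. The pads swing forward as they close: fully open they stand 13 mm farther back than shut.
Start: joints at [1.205, 0.521, -0.036, 1.599, 0.021, 1.021, -0.113], TCP at [0.182, -0.598, 0.231] pointing down, gripper open.
Joint ranges: [-2.91, 2.91], [-0.3, 2.13], [-1.5, 1.42], [0.17, 2.43], [-1.26, 4.41], [0.16, 1.93], [-2.52, 2.52]. Speed limits (rad/s): [1.89, 1.89, 2.39, 2.39, 3.01, 3.01, 3.01].

INTERFACE

Orientations are given as [roll, pitch, yaw] about the fixed x, y, z axes, in that order (R = Rz(yaw) Ry(pitch) Rx(roll)).
In Python, from workcell import bot, vision, job_done gives the robot as it stands.
- The arm moves only by the tool arm_command, never from a script. Its arguments are lists of equal length, an entry for each row: "gripper": the finger opening in cm, from 0 to 8.54; "slide": the shift along the tool's x, y, z in cm, a list of three; "turn": the turn, a rotation vector about the tool's x, y, z in degrees, a list of three. A call has 1 to 5 rows; each row is the pose to reach, as a shift and turn from the pose commanded when the call began, along the tool's axes at that moment; what a row does not reach only later rows make up. A row lasts 1/8 s, in which the tool goes at most 62.5 mm and 10.7 degrees, less where a joint would pass 70% of its speed; a pose out of reach is approached as far as the arm can. A call with a gripper value outside its range is refused whole. The fingers move at their own pace and stop on an object; "force" is the grip in N (left out, the last holds). Time passes only in rows, so rows that repeat a pose let the fingers close. It gives the time, the measured TCP pose, the force and the opening at its end, in the units of the state.
- bot.observe(): the state, without advancing time (a new reading comes with each control period).
- vision.grab_frame(name): name is "scene" or "top" or "wrist"; returns the picture (384x512x3 uint8, blue, green, red); there is no depth.
- vision.camera_model(name): a dict with "mtx" (3x3 intrinsics, pixels), "k1" (the pictures are not rectified: a ray, as slopes to the right and down, at radius r is drawn at 1 + k1 r^2 times it, then the intrinsics apply), "T" (4x4, takes a point from camera to world coordinates). Camera axes: x right, y down, z forward; pixel columns grow to the right and rows downward; lengths in m; the calibration is good to about 2 mm. A picture is of the moment at which its call begins: read the wrist's pose just before it. camera_model takes no time and is no camera call; for the wrist camera it gives the pose at the moment of the call.
- job_done(): hands the job in, once; it reports no verdict.
The state is a dict: "clock": time; "qpos": joint angles; "qd": joint speeds; "joint_efforts": joint torques, N m; "position": TCP position; "tool_rot": TCP orientation; "force": force on the tool from outside, world axes, zero at the start; "moment": the same for the moment, N m; "grip_width": finger opening in m.
Only numpy, scipy, OpenCV 4.12 (cv2) and the standard library are available. Lean on these libraries where they do the work, as an engineer would, in place of code of your own. Each camera call takes 0.05 s, during which the arm holds its last target. There are 200 camera calls.

## Working session

There is one attempt and no reset: what is moved stays moved. The work goes in short steps, Python scripts to look and compute and a tool call to move; the robot and the scene stay as the last step left them, time stands still between calls to the robot, and variables do not carry over. Pictures are saved under pics/ and viewed, about 8 in all and at most 12, crops included, and the job is handed in when it is done.

Besides the shell and the picture viewer there is one more tool, called after ">>>" by a JSON object that holds its "fn" and its "kwargs". arm_command: Moves the arm, as the interface text tells. Its arguments: {"type":"object","properties":{"gripper":{"type":"array","items":{"type":"number"}},"slide":{"type":"array","items":{"type":"array","items":{"type":"number"}}},"turn":{"type":"array","items":{"type":"array","items":{"type":"number"}}},"force":{"type":"number"}},"required":["gripper","slide","turn"]}

```bash
mkdir -p pics
python3 - <<'E'
from workcell import bot, vision
import cv2
s=bot.observe(); print(s['clock'],s['position'],s['tool_rot'],s['force'],s['grip_width'])
for n in("scene","top"):
    m=vision.camera_model(n); print(n,m['mtx'],m['k1'],m['T'])
    cv2.imwrite(f"pics/{n}0.png",cv2.resize(vision.grab_frame(n),None,fx=1.5,fy=1.5))
E
```

```text
0.0 [ 0.18204752 -0.59755238  0.23070486] [-3.14042553e+00  1.09504029e-04  2.95780717e-01] [-0.07651377  0.33173816  0.23114623] 0.0856802054189831
scene [[453.16016562   0.         255.22969803]
 [  0.         453.16016562 180.95777152]
 [  0.           0.           1.        ]] 0.0633494470178583 [[ 0.16990471  0.63771103 -0.75130355  1.48012846]
 [ 0.98525548 -0.12547622  0.11630716 -0.12179701]
 [-0.02010037 -0.75998708 -0.64962729  0.92028648]
 [ 0.          0.          0.          1.        ]]
top [[418.89555073   0.         261.37929307]
 [  0.         418.89555073 191.52088462]
 [  0.           0.           1.        ]] 0.029658305136532656 [[ 0.02106057 -0.99784856  0.06208633  0.47388447]
 [-0.99943605 -0.02263725 -0.02480176  0.02430285]
 [ 0.02615386 -0.06152897 -0.99776258  1.23468818]
 [ 0.          0.          0.          1.        ]]
```

View pics/scene0.png

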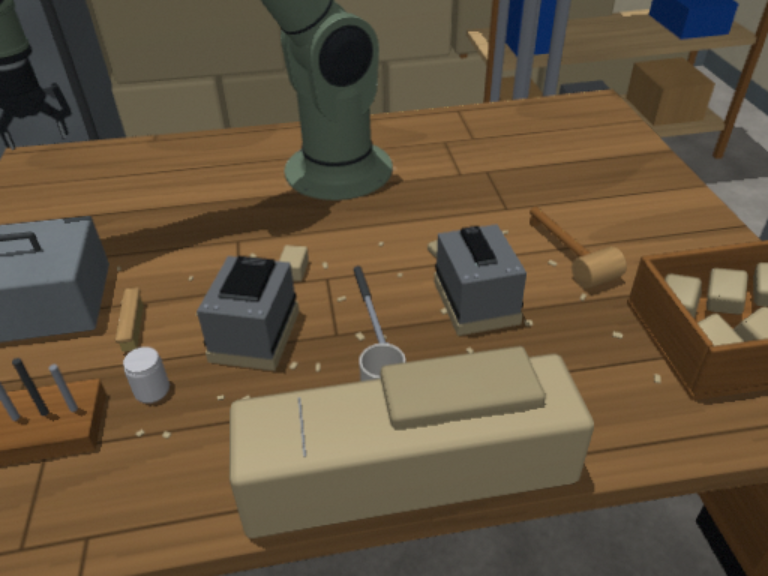

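View pics/top0.png

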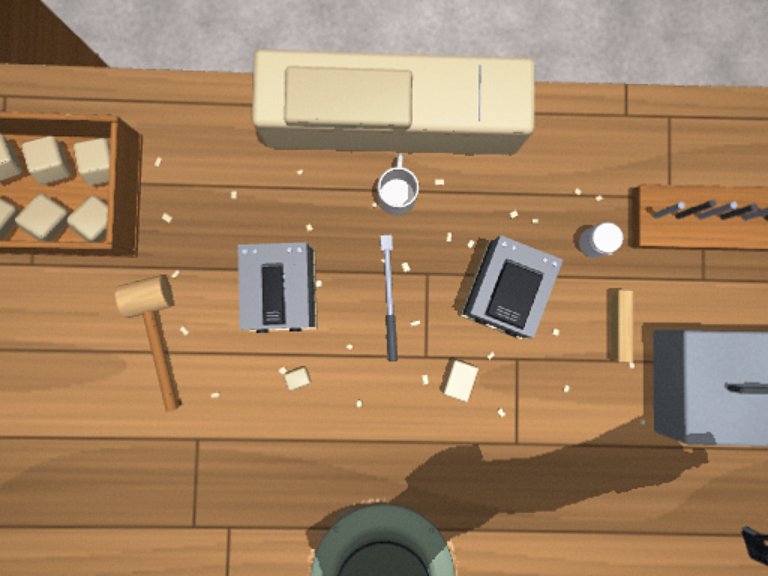

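The top view shows the wide hatch at about (515,293), with its ribbed edge at (509,312), and the narrow one at (272,293). In the scene view the wide hatch is at about (247,278). Next I'll triangulate the wide hatch's corners.

```bash
cat > h.py <<'E'
from workcell import bot, vision
import cv2, numpy as np
def ray(m,uv):
    K=m['mtx'];d=np.array([-0.0]);k=m['k1']
    p=cv2.undistortPoints(np.array([[uv]],float),K,np.array([k,0,0,0.]))[0,0]
    return m['T'][:3,3], m['T'][:3,:3]@np.array([p[0],p[1],1])
def meet(a,b):
    (o1,d1),(o2,d2)=a,b
    t=np.linalg.lstsq(np.c_[d1,-d2],o2-o1,rcond=None)[0]
    p,q=o1+t[0]*d1,o2+t[1]*d2
    return (p+q)/2,np.linalg.norm(p-q)
def onz(r,z): return r[0]+r[1]*(z-r[0][2])/r[1][2]
def quad(img,roi,thr=48):
    x0,y0,x1,y1=roi; g=img[y0:y1,x0:x1].max(axis=2)
    c,_=cv2.findContours((g<thr).astype(np.uint8),cv2.RETR_EXTERNAL,cv2.CHAIN_APPROX_NONE)
    c=max(c,key=cv2.contourArea)
    h=cv2.convexHull(c)
    q=cv2.approxPolyN(h,4) if hasattr(cv2,'approxPolyN') else cv2.boxPoints(cv2.minAreaRect(c))
    return np.array(q).reshape(-1,2)+[x0,y0], cv2.contourArea(c)
E
python3 - <<'E'
from h import *
out=[]
for n,roi in(("top",(318,168,366,212)),("scene",(140,165,190,203))):
    im=vision.grab_frame(n); q,a=quad(im,roi); print(n,q.tolist(),a)
    m=vision.camera_model(n)
    for p in q: print(p, onz(ray(m,p),.135).round(3))
    c=cv2.resize(im[roi[1]-10:roi[3]+10,roi[0]-10:roi[2]+10],None,fx=7,fy=7,interpolation=cv2.INTER_NEAREST)
    for p in q: cv2.circle(c,[int((p[0]-roi[0]+10.5)*7),int((p[1]-roi[1]+10.5)*7)],4,(0,0,255),-1)
    out.append(c[:400,:390])
h=min(o.shape[0] for o in out); cv2.imwrite("pics/q.png",np.hstack([o[:h] for o in out]))
E
```

```text
top [[330, 212], [323, 209], [331, 186], [338, 173]] 28.5
[330 212] [ 0.492 -0.185  0.135]
[323 209] [ 0.5   -0.166  0.135]
[331 186] [ 0.561 -0.187  0.135]
[338 173] [ 0.596 -0.205  0.135]
scene [[184, 173], [172, 201], [146, 195], [159, 171]] 570.5
[184 173] [ 0.501 -0.167  0.135]
[172 201] [ 0.608 -0.202  0.135]
[146 195] [ 0.572 -0.268  0.135]
[159 171] [ 0.479 -0.234  0.135]
```

View pics/q.png

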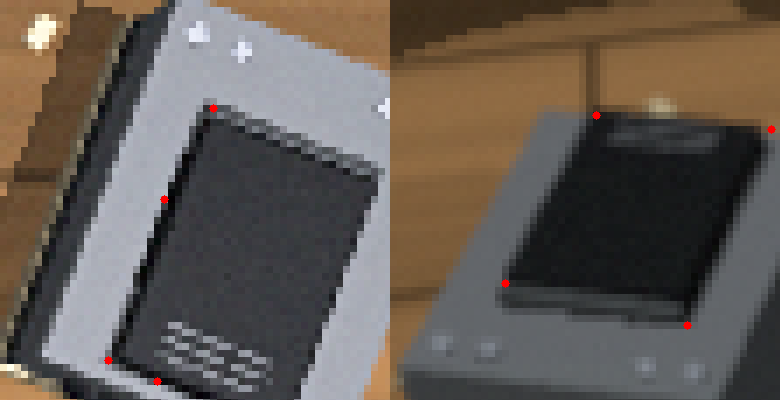

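The crop shows the hatch clearly. Its ribs are at about (338.2,208.2) in the top image and (169.1,173.5) in the scene image. The scene corners fit well, but the top mask needs a higher threshold.

Run:
```python
from h import *
mt,ms=vision.camera_model("top"),vision.camera_model("scene")
print("ribs",meet(ray(mt,(338.2,208.2)),ray(ms,(169.1,173.5))))
im=vision.grab_frame("top")
qt,a=quad(im,(318,165,366,222),85); print(qt.tolist(),a)
qs=[[184,173],[159,171]]
z=meet(ray(mt,(338.2,208.2)),ray(ms,(169.1,173.5)))[0][2]
P=[onz(ray(mt,p),z) for p in qt]
for p in P: print(p.round(4))
c=np.mean(P,axis=0); print("centre",c)
for i in range(4): d=P[(i+1)%4]-P[i]; print(np.linalg.norm(d).round(4),np.degrees(np.arctan2(d[1],d[0])).round(1))
```

```text
ribs (array([ 0.50271197, -0.20565375,  0.140524  ]), np.float64(0.0008783161730285374))
[[362, 183], [348, 219], [321, 209], [337, 173]] 993.5
[ 0.5705 -0.2674  0.1405]
[ 0.4751 -0.2312  0.1405]
[ 0.4997 -0.16    0.1405]
[ 0.5954 -0.2011  0.1405]
centre [ 0.53513481 -0.21493974  0.140524  ]
0.102 159.2
0.0753 70.9
0.1042 -23.2
0.0708 -110.6
```

Box yaw is about -21.5° and the press point about (0.501,-0.203,0.140). I'll move above it with the gripper closed and the tool turned to match the box.

>>> {"fn": "arm_command", "kwargs": {"gripper": [0,0,0,0,0], "slide": [[3,-2,-4],[9,-6,-5],[15,-10,-5],[20,-13.6,-5],[25,-17,-5]], "turn": [[0,0,0],[0,0,8],[0,0,16],[0,0,24],[0,0,32]], "force": 40}}

```text
clock: 0.88
position: [0.3622, -0.3739, 0.2815]
tool_rot: [3.141, -0.0, -0.267]
force: [1.5, -0.5, 0.8]
grip_width: 0.0001
```

>>> {"fn": "arm_command", "kwargs": {"gripper": [0,0,0,0,0], "slide": [[2,-4.6,0],[4.2,-9.4,0],[6.2,-14,1],[8.4,-18.7,2],[8.4,-18.7,2]], "turn": [[0,0,2],[0,0,4],[0,0,6.4],[0,0,6.4],[0,0,6.4]]}}

```text
clock: 1.5
position: [0.4928, -0.2131, 0.2604]
tool_rot: [-3.14, 0.001, -0.369]
force: [-0.7, -0.7, -0.0]
grip_width: 0.0001
```

Run:
```python
from h import *
s=bot.observe(); print(s['clock'],s['position'],s['tool_rot'],s['qpos'],s['force'])
m=vision.camera_model("wrist"); im=vision.grab_frame("wrist")
print(m['T'].round(3))
K=m['mtx'];Ti=np.linalg.inv(m['T'])
for p in((.501,-.203,.1405),tuple(s['position'])):
    c=Ti@np.array([*p,1]); uv=cv2.projectPoints(c[:3].reshape(1,3),np.zeros(3),np.zeros(3),K,np.array([m['k1'],0,0,0]))[0].ravel(); print(uv)
    if abs(uv).max()<900: cv2.drawMarker(im,[int(round(v)) for v in uv],(0,0,255),0,8,1)
cv2.imwrite("pics/w1.png",cv2.resize(im,None,fx=1.5,fy=1.5))
```

```text
1.5 [ 0.49277735 -0.21307144  0.26041124] [-3.14023042e+00  1.08947173e-03 -3.68750173e-01] [ 0.36521171  0.35089682 -0.0867436   1.79513799  0.03371772  0.99800129
 -1.67412503] [-0.65348434 -0.74638855 -0.0424246 ]
[[-0.361 -0.887 -0.288  0.567]
 [-0.933  0.343  0.113 -0.242]
 [-0.001  0.309 -0.951  0.403]
 [ 0.     0.     0.     1.   ]]
[242.21778794 184.32869494]
[255.4051002  254.44115102]
```

View pics/w1.png

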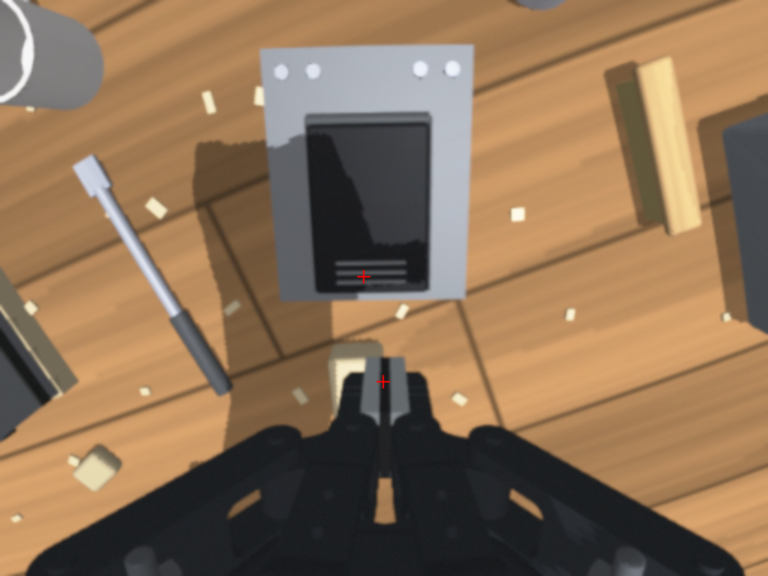

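In the wrist view the ribs are centred at about (371,273) in the 1.5x picture, against a prediction of (363,276). That is 2–3 mm off. I'll refine the point from this second view.

Run:
```python
from h import *
s=bot.observe(); m=vision.camera_model("wrist"); print(s['position'],s['tool_rot'],s['force'])
im=vision.grab_frame("wrist")
q,a=quad(im,(195,70,300,200),60); print(q.tolist(),a)
g=im[165:200,200:290].max(axis=2); yy,xx=np.nonzero((g>75)&(g<130)); print(len(xx))
# ribs shift with small residual motion: first-frame pixel on first-frame pose
T=m['T']; 
for z in(.137,.1405,.144): print(onz(ray(m,(247.3,181.7)),z))
mt=vision.camera_model("top");ms=vision.camera_model("scene")
for z in(.137,.1405,.144): print('top',onz(ray(mt,(338.2,208.2)),z),'scene',onz(ray(ms,(169.1,173.5)),z))
cv2.imwrite("pics/w2.png",cv2.resize(im[60:210,185:310],None,fx=4,fy=4))
```

```text
[ 0.49153049 -0.21534261  0.26080264] [-3.14132924e+00  8.51446859e-04 -3.71458594e-01] [-0.12656539 -0.84353402 -0.45810837]
[[281, 82], [281, 191], [207, 196], [199, 82]] 8512.5
686
[ 0.49942492 -0.21007765  0.137     ]
[ 0.50029736 -0.21053382  0.1405    ]
[ 0.50116981 -0.21098999  0.144     ]
top [ 0.50283662 -0.20594557  0.137     ] scene [ 0.4981484  -0.20647302  0.137     ]
top [ 0.5027443  -0.20521142  0.1405    ] scene [ 0.50253624 -0.20609466  0.1405    ]
top [ 0.50265199 -0.20447727  0.144     ] scene [ 0.50692407 -0.20571629  0.144     ]
```

View pics/w2.png

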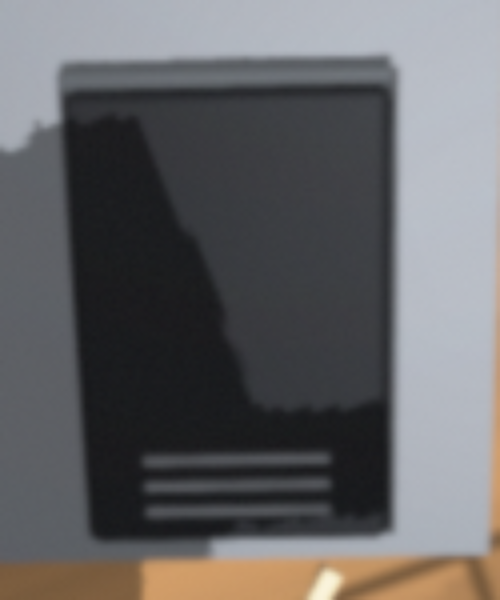

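The ribs are centred at about (244,181) px, which puts the point at (0.501,-0.207,0.1405), within about 2 mm of the first estimate. Now I'll centre over it and come down to roughly 2.5 cm above.

>>> {"fn": "arm_command", "kwargs": {"gripper": [0,0,0,0,0], "slide": [[0.6,-1.2,3],[0.6,-1.2,6],[0.6,-1.2,8.5],[0.6,-1.2,9.5],[0.6,-1.2,9.5]], "turn": [[0,0,0],[0,0,0],[0,0,0],[0,0,0],[0,0,0]]}}

```text
clock: 2.22
position: [0.5006, -0.2085, 0.1664]
tool_rot: [3.141, 0.0, -0.376]
force: [-0.1, -0.6, 0.3]
grip_width: -0.0
```

Run:
```python
from h import *
s=bot.observe(); print(s['clock'],s['position'],s['tool_rot'],s['force'],abs(s['qd']).max())
d=np.array([.501,-.207,.1405])-s['position'];c,n=np.cos(s['tool_rot'][2]),np.sin(s['tool_rot'][2])
print("tool cm",100*(c*d[0]+n*d[1]),100*(n*d[0]-c*d[1]),-100*d[2])
im=vision.grab_frame("wrist"); cv2.imwrite("pics/w3.png",cv2.resize(im[120:340,130:390],None,fx=2.5,fy=2.5))
```

```text
2.225 [ 0.50056735 -0.20849414  0.16642433] [ 3.14138084e+00  2.91922572e-04 -3.75512371e-01] [-0.10401594 -0.63749049  0.26800559] 0.019757451448652125
tool cm -0.014547685860043458 -0.15487029538083785 2.592432586254195
```

View pics/w3.png

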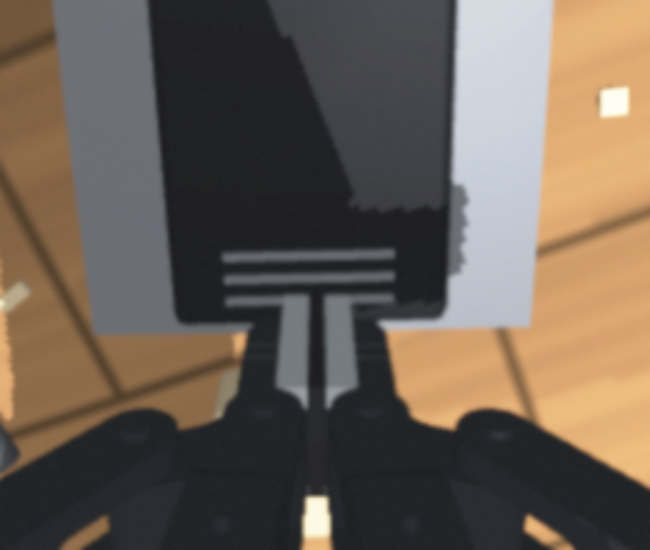

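The tips are over the hatch's mid-width, about 1.5 mm off, and in line with the ribs. Now I'll descend gently and watch the force.

>>> {"fn": "arm_command", "kwargs": {"gripper": [0,0,0,0,0], "slide": [[0,-0.15,1],[0,-0.15,2],[0,-0.15,2.4],[0,-0.15,2.8],[0,-0.15,2.8]], "turn": [[0,0,0],[0,0,0],[0,0,0],[0,0,0],[0,0,0]]}}

```text
clock: 2.9
position: [0.5014, -0.2064, 0.1381]
tool_rot: [-3.142, 0.0, -0.374]
force: [-0.0, -0.3, 0.3]
grip_width: 0.0002
```

>>> {"fn": "arm_command", "kwargs": {"gripper": [0,0,0,0,0], "slide": [[0,0,0.1],[0,0,0.2],[0,0,0.3],[0,0,0.4],[0,0,0.4]], "turn": [[0,0,0],[0,0,0],[0,0,0],[0,0,0],[0,0,0]]}}

```text
clock: 3.52
position: [0.5013, -0.2064, 0.1342]
tool_rot: [3.142, 0.0, -0.374]
force: [-2.9, 0.9, 3.5]
grip_width: 0.0005
```

>>> {"fn": "arm_command", "kwargs": {"gripper": [0,0,0,0], "slide": [[0,0,0.1],[0,0,0.2],[0,0,0.3],[0,0,0.3]], "turn": [[0,0,0],[0,0,0],[0,0,0],[0,0,0]]}}

```text
clock: 4.03
position: [0.5014, -0.2064, 0.1312]
tool_rot: [-3.142, 0.0, -0.374]
force: [-3.8, 1.9, 3.2]
grip_width: 0.0001
```

>>> {"fn": "arm_command", "kwargs": {"gripper": [0,0,0,0], "slide": [[0,0,0.1],[0,0,0.2],[0,0,0.2],[0,0,0.2]], "turn": [[0,0,0],[0,0,0],[0,0,0],[0,0,0]]}}

```text
clock: 4.53
position: [0.5015, -0.2065, 0.1298]
tool_rot: [3.142, -0.0, -0.375]
force: [-6.6, 3.8, 16.6]
grip_width: -0.0
```

The force has jumped to 16.6 N and the TCP fell short of its target, so the hatch is on its stop. I'll let it go by lifting straight up.

>>> {"fn": "arm_command", "kwargs": {"gripper": [0,0,0,0,0], "slide": [[0,0,-0.8],[0,0,-2.5],[0,0,-5],[0,0,-8],[0,0,-12]], "turn": [[0,0,0],[0,0,0],[0,0,0],[0,0,0],[0,0,0]]}}

```text
clock: 5.15
position: [0.5012, -0.2063, 0.2509]
tool_rot: [-3.142, 0.0, -0.374]
force: [0.5, -0.5, 0.6]
grip_width: -0.0001
```

>>> {"fn": "arm_command", "kwargs": {"gripper": [0,0,0,0,0], "slide": [[-2,0,-3],[-4,0,-3],[-4,0,-3],[-4,0,-3],[-4,0,-3]], "turn": [[0,0,0],[0,0,0],[0,0,0],[0,0,0],[0,0,0]]}}

```text
clock: 5.78
position: [0.4646, -0.1919, 0.2792]
tool_rot: [-3.142, 0.0, -0.374]
force: [0.6, 0.3, 0.1]
grip_width: 0.0001
```

>>> {"fn": "arm_command", "kwargs": {"gripper": [0,0,0,0,0], "slide": [[0,0,0],[0,0,0],[0,0,0],[0,0,0],[0,0,0]], "turn": [[0,0,0],[0,0,0],[0,0,0],[0,0,0],[0,0,0]]}}

```text
clock: 6.4
position: [0.4642, -0.1918, 0.2793]
tool_rot: [-3.142, 0.0, -0.375]
force: [-0.1, 0.1, 0.3]
grip_width: -0.0003
```

>>> {"fn": "arm_command", "kwargs": {"gripper": [0,0,0,0,0], "slide": [[0,0,0],[0,0,0],[0,0,0],[0,0,0],[0,0,0]], "turn": [[0,0,0],[0,0,0],[0,0,0],[0,0,0],[0,0,0]]}}

```text
clock: 7.02
position: [0.4642, -0.1918, 0.2793]
tool_rot: [-3.142, 0.0, -0.374]
force: [0.0, 0.8, -0.9]
grip_width: -0.0003
```

Run:
```python
from h import *
s=bot.observe(); print(s['clock'],s['position'],s['force'])
a=vision.grab_frame("scene")[120:290,100:400]; b=vision.grab_frame("wrist")
cv2.imwrite("pics/end.png",np.vstack([cv2.resize(a,(512,290)),cv2.resize(b,(400,300))[:, :] if 0 else cv2.copyMakeBorder(cv2.resize(b,(400,300)),0,0,0,112,0)]))
```

```text
7.025 [ 0.46418955 -0.19178001  0.27926953] [ 1.75510300e-04  8.03693639e-01 -9.49249168e-01]
```

View pics/end.png

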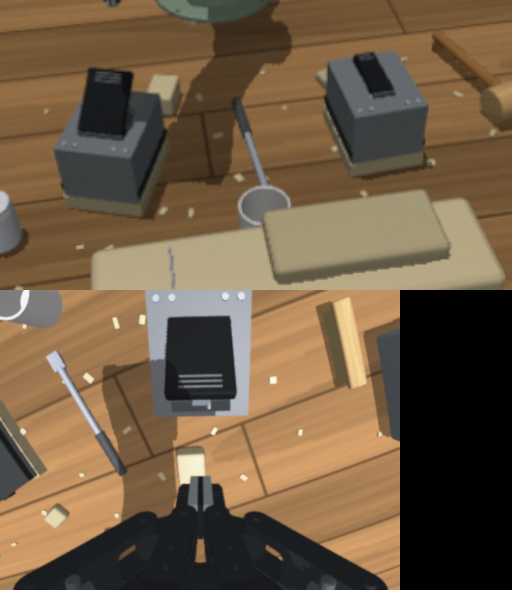

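The wide hatch stands open, with its ribs raised at about (200,380) in the wrist view. The narrow hatch is shut, and nothing appears to have moved. I'll wait another second or so, then hand in.

>>> {"fn": "arm_command", "kwargs": {"gripper": [0,0,0,0,0], "slide": [[0,0,0],[0,0,0],[0,0,0],[0,0,0],[0,0,0]], "turn": [[0,0,0],[0,0,0],[0,0,0],[0,0,0],[0,0,0]]}}

```text
clock: 7.75
position: [0.4642, -0.1918, 0.2793]
tool_rot: [-3.142, 0.0, -0.374]
force: [0.0, 1.6, 0.5]
grip_width: 0.0
```

>>> {"fn": "arm_command", "kwargs": {"gripper": [0,0,0,0,0], "slide": [[0,0,0],[0,0,0],[0,0,0],[0,0,0],[0,0,0]], "turn": [[0,0,0],[0,0,0],[0,0,0],[0,0,0],[0,0,0]]}}

```text
clock: 8.38
position: [0.4642, -0.1918, 0.2793]
tool_rot: [-3.142, -0.0, -0.374]
force: [0.2, -0.7, -1.5]
grip_width: -0.0
```

```bash
python3 -c "
from workcell import job_done; print(job_done())"
```

```text
the job is handed in; nothing more can be done
None
```

I pressed the wide hatch once at its ribs with the closed fingertips, let it go, and it sprang open. I handed the job in at about 8.4 s, and no verdict was reported.

- **Press:** the upward force rose from about 3 N to 16.6 N as the hatch reached its stop, well under the 40 N limit. I then lifted straight up and moved the arm clear.
- **Last pictures (7 s):** the wide hatch stood open and untouched and the narrow one was shut. By eye, the bench items visible in those views had not moved. I did not measure the hatch angle or how far anything moved.
- **Disagreements:** the camera estimates of the press point differed by a few millimetres. First contact came at a height of about 0.134–0.138 m, slightly below the 0.1405 m measured by camera. Neither affected the press.

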